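Shut the drawer stand and level it by its foot

TASK

The drawer stand on the pantry shelf has been loaded: push its drawer fully shut, then take the bar knob of the levelling foot on its top, press it down so that this end of the stand seats firmly on its foot, and only then, keeping it pressed, turn the foot until the bubble of the built-in spirit level is centred between its two rings. Finish while still holding the knob and pressing it down, with the bubble centred and at rest. Leave the other things on the shelf where they are.

Things in the scene. Friction and masses are not known exactly. Their poses are not given: they have to be found in the camera images.
- stand: wooden drawer stand, 260 mm wide (y), 170 mm deep (x), its flat top about 90 mm above the shelf; it cannot be shifted. Origin on the shelf under its centre, x from its drawer side (facing the robot) to its back, y to its left end, z up. Left end on a fixed steel pivot bracket (axis along x, 65 mm above the shelf, y = +136 mm), right end on a levelling foot. A spirit level is built into its top, at the back.
- seat (a joint): how far the right end of the stand is pushed down on its spring, rad (a noisy reading). Let alone (0) it floats about 11 mm above its seat on the foot; at 0.048 it is firmly seated and goes no further. Pushing down at the foot's knob takes about 5 N to start and 9 to 10 N to seat, more if the push does not follow the small arc about the pivot; the spring lifts it again when let go
- drawer (a joint): how far the drawer is out, m: 0 fully home, it slides out towards the stand's -x; it slides with 1.5 N of friction and stays where it is left
- drawer_front (a point): middle of the outer face of the drawer's flat front panel (256 mm wide, 52 mm high; its lower edge is about 20 mm above the shelf; no handle, only a flat dark plate 3 mm thick, 60 by 12 mm, near its upper edge). Pushing it squarely anywhere near its middle shuts the drawer
- foot: knob of the levelling foot, black plastic, on top of the stand near its front right corner (45 mm to the drawer side and 105 mm to the right of the stand's centre): a disc 60 mm across, 6 mm high, with an upright grip bar on it, 46 mm long (along its x), 12 mm thick (y), rising 28 mm above the disc. Origin on its axis at the disc's underside, z up. Needs about 0.15 N m to turn and stays where left
- foot_top (a point): middle of the top of the grip bar, 34 mm above the knob's origin. Turning clockwise seen from above raises this end of the stand: 1 rad lifts it 4.3 mm and moves the bubble about 23 mm to the right. At the start this end, once seated, is too low and needs 0.6 to 1.4 rad clockwise; only the bubble tells how much. The knob has ample range beyond that
- vial_mid (a point): middle of the top of the vial of the spirit level, where the bubble must be. The vial lies along the stand's y in an aluminium block 150 mm long, 34 mm wide, its top 24 mm above the stand's top; two black rings round the vial stand 16 mm either side of the middle
- bubble (a point): middle of the pale bubble (26 mm long) on top of the dark green vial. It moves along the vial, up to 30 mm either way, towards the end of the stand that is higher, and settles about a second after the tilt changes. With the stand floating on its spring it lies at the right end of its travel and does not show the true level: it must be read with the right end seated
- dispenser: yellow plastic push dispenser, 68 mm across, 164 mm tall; origin under its centre. A bystander.
- bowls: stack of two aluminium bowls, 144 mm across, 62 mm tall; origin under its centre. A bystander.
- egg_cup: white ceramic egg cup, 50 mm across, 60 mm tall; origin under its centre. A bystander.
- scoop: grey plastic scoop with an oblong bowl, 160 mm long, 35 mm tall; origin underneath near its middle. A bystander.
- rolling_pin: short wooden rolling pin, 230 mm long, 44 mm thick, lying diagonally; origin underneath its middle, x along it. A bystander.
- jar: glass storage jar with a metal cap, 72 mm across, 110 mm tall; origin under its centre. A bystander.

How it is judged:
On the way, in this order (a step that is already met when the one before it is completed fails the run):
1. the drawer is fully home (value of joint drawer below 0.005 m), for 0.2 s.
2. the foot end of the stand is pressed onto its seat through the knob (value of joint drawer below 0.005 m and value of joint seat above 0.045 rad and contact force between the fingers and foot above 4 N), for 0.6 s.
3. the bubble is centred while the stand is kept pressed (all of step 2 and distance between bubble and vial_mid below 0.006 m), for 0.3 s.
At the end, for the whole second after the job is handed in: The drawer is within 5 mm of home, the right end of the stand is seated (seat joint above 0.045 rad of its 0.048) with the fingers on the foot's knob at over 4 N, and the bubble is within 6 mm of the vial's middle, all kept through the last second (all of step 3 and velocity of joint seat below 0.02 rad/s); the arm keeps its last pose, push and grip.
It fails at once if one of the bystanders is shoved more than 40 mm from its place (distance of any of dispenser, bowls, egg_cup, scoop, rolling_pin, jar from where it was at the start of the episode above 0.04 m).
It fails at once if one of the upright bystanders is knocked over (angle between any of dispenser, bowls, egg_cup, jar's own z axis and vertical above 0.6 rad).
It also fails if it takes over 61 s, if anything falls off the work surface, if the arm or the gripper's body presses on something with over 40 N, if the wrist force passes 120 N, or if a joint passes its speed limit or range.

ROBOT

A 7-joint arm with a two-finger parallel gripper is mounted at the origin on the work surface. World frame = base frame: x ahead of the robot, y to its left, z up, the work surface at z = 0. Lengths are in m, angles in rad, forces in N, time in s.
With the tool pointing down it reaches from about 0.425 to 0.925 m from the base axis. Payload 6.8 kg.
Tool frame: the origin (TCP) lies midway between the tips of the shut fingers; the grasp point (between the pads) lies 19 mm behind it; z points along the fingers, y is the direction in which the jaws open and shut (so a half turn about z gives the same grasp; the last joint's range is limited). The gripper opens to 85 mm and grips with 20 to 120 N. Pads are 22 mm wide; open, the fingers measure 114 mm over their backs; the gripper's body (76 mm by 85 mm) begins 54 mm behind the grasp point. The pads swing forward as they close: fully open they stand 13 mm farther back than shut.
Start: joints at [1.029, 0.477, 0.022, 1.555, -0.011, 1.109, -0.083], TCP at [0.284, -0.612, 0.231] pointing down, gripper open.
Joint ranges: [-2.96, 2.96], [-0.34, 2.1], [-1.41, 1.46], [0.24, 2.44], [-1.37, 4.51], [0.17, 1.92], [-2.96, 2.96]. Speed limits (rad/s): [2.39, 2.39, 3.14, 3.14, 3.14, 3.14, 3.14].

INTERFACE

Orientations are given as a unit quaternion [w, x, y, z].
In Python, from station import bot gives the robot as it stands.
- The arm moves only by the shell command python3 -m jog 'ROWS' [FORCE]. ROWS is JSON, a list of rows, each a list of 3 entries, a list of its own where there are three numbers: the shift along the tool's x, y, z in mm, then the turn, a rotation vector about the tool's x, y, z in degrees, then the closure, from -1 (fully open) to 1 (shut). A call has 1 to 12 rows; each row shifts and turns the commanded pose from where the row before left it, along the tool's axes as they then stand; what a row does not reach is not made up. A row lasts 1/8 s, in which the tool goes at most 62.5 mm and 10.7 degrees, less where a joint would pass 70% of its speed; a pose out of reach is approached as far as the arm can. A call is refused whole if a number of a shift passes 62.5 or a number of a turn 10.7, either way. A call with a gripper value outside its range is refused whole. The fingers move at their own pace and stop on an object; FORCE is the grip in N (left out, the last holds). Time passes only in rows, so rows that do not move let the fingers close. It gives the time, the measured TCP pose, the force and the opening at its end, in the units of the state.
- bot.get_obs(): the state, without advancing time (a new reading comes with each control period).
- bot.read_camera(name): name is "scene" or "top" or "wrist"; returns (picture, depth): 384x512x3 uint8, red, green, blue; 384x512 float32, m along the optical axis (not along the pixel's ray), 0 where there is no reading.
- bot.camera_info(name): a dict with "fx", "fy", "cx", "cy" (pixels), "k1" (the pictures are not rectified: a ray, as slopes to the right and down, at radius r is drawn at 1 + k1 r^2 times it, then the intrinsics apply), "world_from_camera" (4x4, takes a point from camera to world coordinates); the wrist camera has in their place "mount" (4x4, takes a point from camera to tool coordinates, whose origin is the TCP and whose axes are the flange's). Camera axes: x right, y up, looking along -z (the intrinsics and any distortion apply to the point x, -y, -z); pixel columns grow to the right and rows downward; lengths in m; the calibration is good to about 2 mm. A picture is of the moment at which its call begins: read the wrist's pose just before it. camera_info takes no time and is no camera call.
- bot.hand_in(): hands the job in, once; it reports no verdict.
Trained networks look in the newest picture that a camera, given by its name, has taken for a name from the list of things; names that differ only in an ending like _2 or _b are one class to them, and where a whole thing is asked for, a point or a joint stands for the part that bears it (a point fixed in the world has none). Each returns a list of dicts, best first, with "score" (0 to 1); they miss things now and then, are a little off and sometimes report something else, mostly with a low value. They report only what shows in the picture. A call takes as long as a camera call.
- bot.find_in(camera, thing): "xy" ([column, row] as shares, 0 to 1, of the picture: columns of its width, rows of its height, amid what is visible of it).
- bot.cut_out(camera, thing): "pixels" (384x512 bool, what is visible of it) and "xy" ([column, row] as shares, 0 to 1, of the picture: columns of its width, rows of its height, amid what is visible of it).
- bot.landmark_of(camera, thing): "xy" ([column, row] as shares, 0 to 1, of the picture: columns of its width, rows of its height: a listed point, or the origin of a listed thing).
The state is a dict: "t": time; "q": joint angles; "joint_vel": joint speeds; "joint_torque": joint torques, N m; "eef_pos": TCP position; "tool_rot": TCP orientation; "contact_force": force on the tool from outside, world axes, zero at the start; "torque": the same for the moment, N m; "gripper_width": opening from 0.0 (shut) to 1.0 (fully open).
Only numpy, scipy, OpenCV 4.12 (cv2) and the standard library are available. Lean on these libraries where they do the work, as an engineer would, in place of code of your own. Each camera call takes 0.05 s, during which the arm holds its last target.

## Working session

There is one attempt and no reset: what is moved stays moved. The work goes in short steps, Python scripts to look and compute and a shell command to move; the robot and the scene stay as the last step left them, time stands still between calls to the robot, and variables do not carry over. Pictures are saved under pics/ and viewed, and the job is handed in when it is done.

```bash
ls; mkdir -p pics; cat > h.py <<'E'
import numpy as np, cv2
from station import bot
from scipy.spatial.transform import Rotation as R
def snap(cam,name):
    p,d=bot.read_camera(cam); cv2.imwrite(f'pics/{name}.png',p[:,:,::-1]); np.save(f'pics/{name}_d.npy',d); return p,d
def T_of(cam):
    i=bot.camera_info(cam)
    if 'mount' in i:
        o=bot.get_obs(); T=np.eye(4); q=o['tool_rot']; T[:3,:3]=R.from_quat([q[1],q[2],q[3],q[0]]).as_matrix(); T[:3,3]=o['eef_pos']
        return i,T@np.array(i['mount'])
    return i,np.array(i['world_from_camera'])
def ray(i,T,u,v):
    x=(u-i['cx'])/i['fx']; y=(v-i['cy'])/i['fy']
    a,b=x,y
    for _ in range(20):
        s=1+i['k1']*(a*a+b*b); a,b=x/s,y/s
    return T[:3,3],T[:3,:3]@np.array([a,-b,-1.])
def atdepth(i,T,u,v,d):
    o,r=ray(i,T,u,v); return o+r*d
def atz(i,T,u,v,z):
    o,r=ray(i,T,u,v); return o+r*(z-o[2])/r[2]
def proj(i,T,p):
    c=np.linalg.inv(T)@np.append(p,1); a,b=c[0]/-c[2],-c[1]/-c[2]; s=1+i['k1']*(a*a+b*b)
    return i['fx']*a*s+i['cx'],i['fy']*b*s+i['cy']
E
python3 - <<'E'
from h import *
np.set_printoptions(precision=4,suppress=True)
print(bot.get_obs())
for c in ['scene','top','wrist']:
    snap(c,c+'0'); i=bot.camera_info(c); print(c,i)
E
```

```text
pics
{'t': 0.0, 'q': array([ 1.0289,  0.4778,  0.0223,  1.5565, -0.0115,  1.1093, -0.0831]), 'joint_vel': array([ 0.0004, -0.0003,  0.001 ,  0.0023, -0.0003, -0.001 , -0.0006]), 'joint_torque': array([  0.0007, -59.6448,   1.608 , -28.1197,   0.0124,   0.0093,
        -0.    ]), 'eef_pos': array([ 0.2834, -0.6119,  0.2303]), 'tool_rot': array([-0.0009,  0.9766,  0.2152, -0.0003]), 'contact_force': array([ 0.0825,  0.3291, -0.4793]), 'torque': array([-0.0158,  0.063 , -0.0198]), 'gripper_width': 0.9998439651374921}
scene {'fx': 441.9988404549709, 'fy': 441.9988404549709, 'cx': 256.8125263580912, 'cy': 190.15170322628697, 'k1': -0.05292658758735496, 'world_from_camera': array([[-0.7394, -0.4973,  0.4538,  1.0523],
       [ 0.6732, -0.5395,  0.5057,  0.5908],
       [-0.0066,  0.6794,  0.7337,  0.9859],
       [ 0.    ,  0.    ,  0.    ,  1.    ]])}
top {'fx': 358.91692641579203, 'fy': 358.91692641579203, 'cx': 259.5733817270082, 'cy': 192.63255246506347, 'k1': -0.08938520426634694, 'world_from_camera': array([[ 0.0108,  0.9875, -0.1573,  0.3408],
       [-0.9999,  0.0109, -0.0006, -0.0017],
       [ 0.0011,  0.1573,  0.9876,  1.1872],
       [ 0.    ,  0.    ,  0.    ,  1.    ]])}
wrist {'fx': 296.25799370374943, 'fy': 296.25799370374943, 'cx': 257.11938651581687, 'cy': 193.2430614256449, 'k1': -0.05993589706536135, 'mount': array([[ 0.0004,  0.946 ,  0.3242,  0.0833],
       [ 1.    , -0.0003, -0.0006,  0.0005],
       [-0.0005,  0.3242, -0.946 , -0.1424],
       [ 0.    ,  0.    ,  0.    ,  1.    ]])}
```

View pics/top0.png

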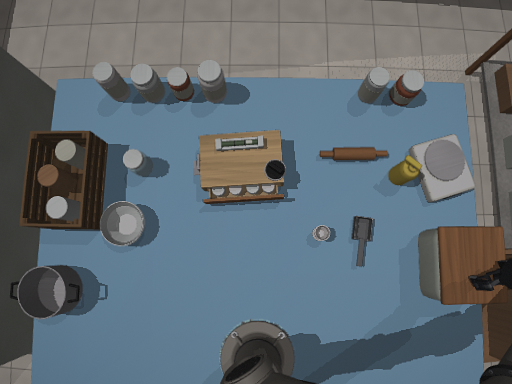

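View pics/scene0.png

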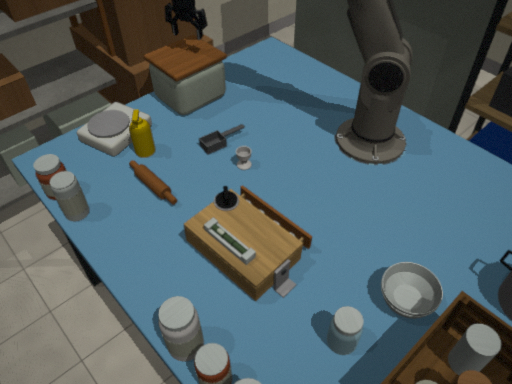

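```bash
python3 - <<'E'
from h import *
np.set_printoptions(precision=4,suppress=True)
dd={c:np.load(f'pics/{c}0_d.npy') for c in ['top','scene']}
rays={}
for n in ['foot_top','vial_mid','bubble','drawer_front','stand','foot']:
    rr=[]
    for c in ['top','scene']:
        r=bot.landmark_of(c,n)
        if not r: print(n,c,'none'); continue
        i,T=T_of(c); u,v=r[0]['xy'][0]*512,r[0]['xy'][1]*384
        d=dd[c][min(383,int(v)),min(511,int(u))]
        print(n,c,round(r[0]['score'],2),round(u,1),round(v,1),'depthpt',atdepth(i,T,u,v,d))
        rr.append(ray(i,T,u,v))
    if len(rr)==2:
        (o1,r1),(o2,r2)=rr
        s=np.linalg.lstsq(np.c_[r1,-r2],o2-o1,rcond=None)[0]
        a,b=o1+r1*s[0],o2+r2*s[1]; print('  tri',(a+b)/2,'gap',np.linalg.norm(a-b))
for n in ['dispenser','bowls','egg_cup','scoop','rolling_pin','jar']:
    for c in ['top']:
        r=bot.landmark_of(c,n)
        if not r: print(n,c,'none'); continue
        i,T=T_of(c);u,v=r[0]['xy'][0]*512,r[0]['xy'][1]*384; print(n,r[0]['score'],atz(i,T,u,v,0))
E
```

```text
foot_top top 0.61 273.7 164.7 depthpt [ 0.5946 -0.0428  0.1321]
foot_top scene 0.64 228.1 194.9 depthpt [ 0.5747 -0.0576  0.1025]
  tri [ 0.5922 -0.04    0.131 ] gap 0.007657702811823805
vial_mid top 0.94 241.4 144.1 depthpt [0.6634 0.0569 0.114 ]
vial_mid scene 0.65 230.4 233.6 depthpt [0.6489 0.0397 0.0911]
  tri [0.6617 0.0568 0.1191] gap 0.0004006329626492934
bubble top 0.35 247.6 139.1 depthpt [0.6805 0.0381 0.1118]
bubble scene 0.54 220.0 227.3 depthpt [0.6631 0.0172 0.108 ]
  tri [0.6742 0.0361 0.1351] gap 0.0029542090428081045
drawer_front top 0.57 245.1 199.7 depthpt [0.4951 0.0441 0.0739]
drawer_front scene 0.74 231.9 236.0 depthpt [0.6591 0.059  0.1091]
  tri [ 0.5532  0.0107 -0.0376] gap 0.11386078503359823
stand top 0.7 242.7 165.1 depthpt [0.6015 0.0527 0.0939]
stand scene 0.73 242.1 252.7 depthpt [0.6761 0.1173 0.1158]
  tri [0.6251 0.0559 0.0004] gap 0.003710905289000571
foot top 0.55 274.3 166.5 depthpt [ 0.5888 -0.0445  0.1331]
foot scene 0.85 228.1 201.3 depthpt [ 0.6001 -0.0254  0.1229]
  tri [ 0.5926 -0.0425  0.1041] gap 0.008574646617298037
dispenser 0.7 [ 0.5889 -0.4723  0.    ]
bowls 0.79 [0.4321 0.442  0.    ]
egg_cup 0.79 [ 0.3941 -0.2079  0.    ]
scoop 0.95 [ 0.3735 -0.342   0.    ]
rolling_pin 0.8 [ 0.6592 -0.3183  0.    ]
jar 0.74 [0.6231 0.3903 0.    ]
```

The top view shows the stand at about (242,165) with its drawer out toward the robot, and the knob at (275,169). The vial is at (240,143) and the egg cup at (321,233). In the scene view the knob is at (227,200). Next I'll get the yaw, the drawer extension and the bar angle from zooms and depth.

```bash
python3 - <<'E'
from h import *
np.set_printoptions(precision=4,suppress=True)
p=cv2.imread('pics/top0.png'); cv2.imwrite('pics/topz.png',cv2.resize(p[120:215,190:300],None,fx=6,fy=6,interpolation=cv2.INTER_CUBIC))
p=cv2.imread('pics/scene0.png'); cv2.imwrite('pics/scenez.png',cv2.resize(p[175:305,175:320],None,fx=4.5,fy=4.5,interpolation=cv2.INTER_CUBIC))
i,T=T_of('top'); d=np.load('pics/top0_d.npy')
P=[]
for v in range(120,215):
    for u in range(185,310):
        if d[v,u]>0: P.append(atdepth(i,T,u+.5,v+.5,d[v,u]))
P=np.array(P); 
for lo,hi in [(0.06,0.084),(0.084,0.1),(0.105,0.12),(0.122,0.15)]:
    m=(P[:,2]>lo)&(P[:,2]<hi); Q=P[m]; print(lo,hi,m.sum(),Q.min(0),Q.max(0),np.median(Q,0), cv2.minAreaRect(Q[:,:2].astype(np.float32)*1000))
E
```

```text
0.06 0.084 548 [ 0.4866 -0.0768  0.0601] [0.6672 0.2025 0.0839] [0.5087 0.0312 0.0716] ((531.361083984375, 78.74235534667969), (304.987060546875, 160.14915466308594), 65.37457275390625)
0.084 0.1 3510 [ 0.5301 -0.0808  0.0842] [0.7177 0.1962 0.1   ] [0.616  0.0683 0.0922] ((624.23486328125, 59.36644744873047), (171.5292510986328, 275.1515808105469), 4.2189788818359375)
0.105 0.12 578 [ 0.5573 -0.0772  0.1051] [0.691 0.138 0.12 ] [0.6633 0.0535 0.1122] ((646.5048217773438, 21.45703125), (236.45286560058594, 100.3559799194336), 63.155635833740234)
0.122 0.15 76 [ 0.5706 -0.0663  0.1221] [0.6891 0.0348 0.1361] [ 0.5868 -0.0452  0.1314] ((621.6131591796875, -17.267303466796875), (133.26364135742188, 47.12451934814453), 27.946056365966797)
```

View pics/topz.png

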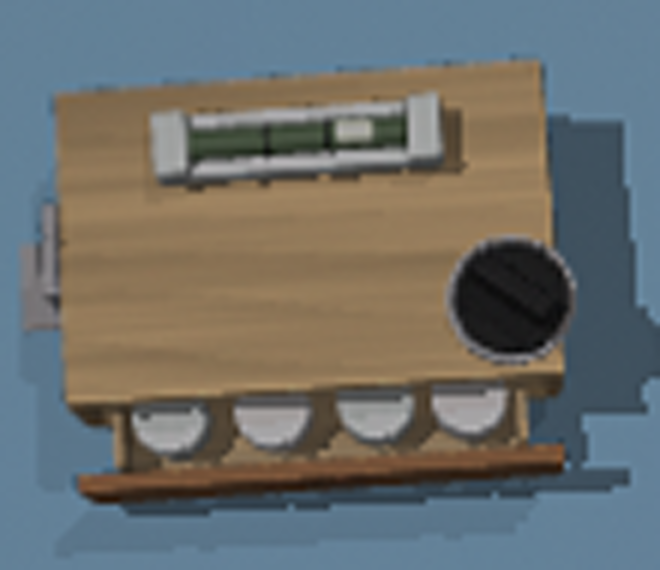

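View pics/scenez.png

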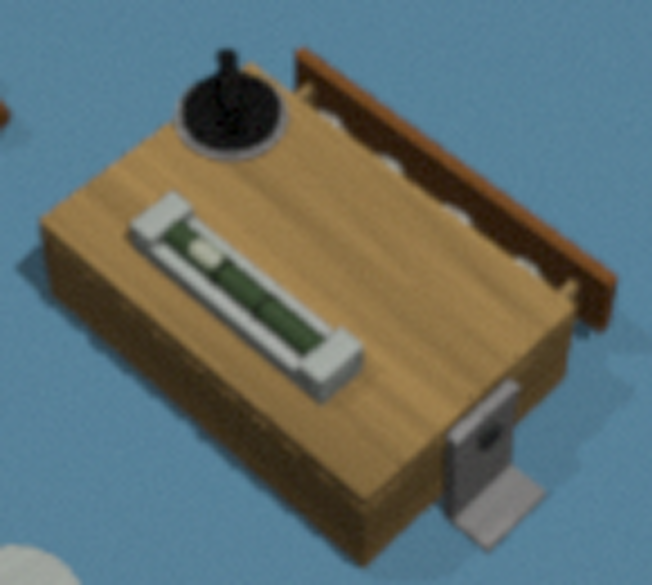

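```bash
cat > plan.py <<'E'
import sys,json
from h import *
def plan(wps,pos=None,psi=None):
    """wps: list of (x,y,z,yaw_deg of tool x,nrows); tool straight down"""
    o=bot.get_obs()
    q=o['tool_rot']; M=R.from_quat([q[1],q[2],q[3],q[0]]).as_matrix()
    pos=np.array(o['eef_pos'] if pos is None else pos); psi=np.degrees(np.arctan2(M[1,0],M[0,0])) if psi is None else psi
    print('from',pos.round(4),round(psi,2),'tilt',M[:,2].round(3))
    for x,y,z,yaw,n in wps:
        tgt=np.array([x,y,z]); d=(tgt-pos)/n; dy=(yaw-psi)/n; rows=[]
        for k in range(n):
            a=np.radians(psi); ex=np.array([np.cos(a),np.sin(a),0]); ey=np.array([np.sin(a),-np.cos(a),0])
            rows.append([[round(float(d@ex),1),round(float(d@ey),1),round(-float(d[2]),1)],round(-dy,2)] if 0 else [[round(float(d@ex)*1000,1),round(float(d@ey)*1000,1),round(-float(d[2])*1000,1)],[0,0,round(-dy,2)]])
            psi+=dy
        pos=tgt; print(x,y,z,yaw); [print('  ',json.dumps(r)) for r in rows]
E
python3 -c "
from plan import *
plan([(0.445,-0.28,0.22,60,6),(0.455,0.046,0.2,94,6),(0.455,0.046,0.05,94,3)])"
```

```text
from [ 0.2837 -0.6125  0.2313] 24.85 tilt [-0.  0. -1.]
0.445 -0.28 0.22 60
   [[47.7, -39.0, 1.9], [0, 0, -5.86]]
   [[51.4, -33.9, 1.9], [0, 0, -5.86]]
   [[54.6, -28.5, 1.9], [0, 0, -5.86]]
   [[57.2, -22.8, 1.9], [0, 0, -5.86]]
   [[59.2, -16.8, 1.9], [0, 0, -5.86]]
   [[60.7, -10.7, 1.9], [0, 0, -5.86]]
0.455 0.046 0.2 94
   [[47.9, -25.7, 3.3], [0, 0, -5.67]]
   [[50.2, -20.9, 3.3], [0, 0, -5.67]]
   [[52.0, -15.8, 3.3], [0, 0, -5.67]]
   [[53.3, -10.6, 3.3], [0, 0, -5.67]]
   [[54.1, -5.3, 3.3], [0, 0, -5.67]]
   [[54.4, 0.1, 3.3], [0, 0, -5.67]]
0.455 0.046 0.05 94
   [[0.0, 0.0, 50.0], [0, 0, 0.0]]
   [[0.0, 0.0, 50.0], [0, 0, 0.0]]
   [[0.0, 0.0, 50.0], [0, 0, 0.0]]
```

```bash
python3 -m jog '[[[47,-39,2],[0,0,-5.9],1],[[51,-34,2],[0,0,-5.9],1],[[54,-28,2],[0,0,-5.9],1],[[56,-23,2],[0,0,-5.9],1],[[58,-17,2],[0,0,-5.9],1],[[59,-11,2],[0,0,-5.9],1],[[48,-26,3],[0,0,-5.7],1],[[50,-21,3],[0,0,-5.7],1],[[52,-16,3],[0,0,-5.7],1],[[53,-11,3],[0,0,-5.7],1],[[54,-5,3],[0,0,-5.7],1],[[54,0,3],[0,0,-5.7],1]]' 40
python3 - <<'E'
from h import *
np.set_printoptions(precision=4,suppress=True)
o=bot.get_obs(); print(o['eef_pos'],o['q'],o['t'])
snap('wrist','w1'); i,T=T_of('wrist')
d=np.load('pics/w1_d.npy')
for n in ['drawer_front','foot_top','foot']:
    r=bot.landmark_of('wrist',n)
    if r:
        u,v=r[0]['xy'][0]*512,r[0]['xy'][1]*384; print(n,r[0]['score'],u,v,atdepth(i,T,u,v,d[int(v),int(u)]))
E
python3 -c "
from plan import *
plan([(0.455,0.046,0.05,94,3)])"
```

```text
t: 2.55
eef_pos: [0.4472, 0.0436, 0.2016]
tool_rot: [0.001, 0.678, 0.735, 0.0]
contact_force: [1.0, -0.9, 0.5]
gripper_width: 0.002
[0.4472 0.0436 0.2016] [ 0.275   0.1835 -0.5624  2.0743  0.1238  0.9141 -0.275 ] 2.55
drawer_front 0.86 304.0768 177.9072 [0.4981 0.0522 0.038 ]
foot_top 0.75 408.4224 310.8096 [ 0.5918 -0.0359  0.1335]
from [0.4471 0.0427 0.2014] 94.56 tilt [ 0. -0. -1.]
0.455 0.046 0.05 94
   [[0.9, 2.7, 50.5], [0, 0, 0.19]]
   [[0.9, 2.7, 50.5], [0, 0, 0.19]]
   [[0.9, 2.7, 50.5], [0, 0, 0.19]]
```

View pics/w1.png

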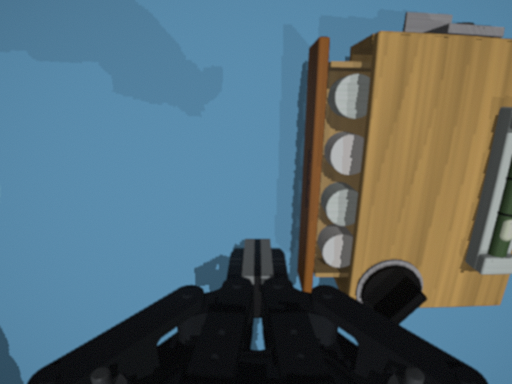

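The wrist view shows the drawer panel edge at column 315 and the knob at (390,295). The shut fingers are clear in front of the panel, so I'll go down and push.

```bash
python3 -m jog '[[[1,2,50],[0,0,0],1],[[2,2,50],[0,0,0],1],[[2,2,50],[0,0,0],1],[[0,0,4],[0,0,0],1]]'
python3 -m jog '[[[0,10,0],[0,0,0],1],[[0,12,0],[0,0,0],1],[[0,12,0],[0,0,0],1],[[0,12,0],[0,0,0],1],[[0,12,0],[0,0,0],1]]'
```

```text
t: 3.25
eef_pos: [0.4504, 0.0456, 0.0448]
tool_rot: [-0.002, 0.68, 0.733, -0.003]
contact_force: [-0.2, -0.1, 0.5]
gripper_width: -0.001
t: 3.88
eef_pos: [0.5114, 0.052, 0.0476]
tool_rot: [0.0, 0.679, 0.734, 0.0]
contact_force: [-1.7, -0.1, 0.4]
gripper_width: 0.002
```

```bash
python3 -m jog '[[[0,6,0],[0,0,0],1],[[0,5,0],[0,0,0],1],[[0,4,0],[0,0,0],1]]'; python3 -m jog '[[[0,4,0],[0,0,0],1],[[0,2,0],[0,0,0],1]]'
python3 -c "
from h import *
snap('top','top2')
p=cv2.imread('pics/top2.png'); cv2.imwrite('pics/topz2.png',cv2.resize(p[120:225,180:310],None,fx=5,fy=5,interpolation=cv2.INTER_CUBIC))"
```

```text
t: 4.25
eef_pos: [0.5216, 0.0505, 0.0462]
tool_rot: [-0.002, 0.68, 0.734, -0.005]
contact_force: [-14.2, -8.2, 8.9]
gripper_width: -0.001
t: 4.5
eef_pos: [0.525, 0.0491, 0.0455]
tool_rot: [-0.002, 0.68, 0.733, -0.007]
contact_force: [-19.1, -10.8, 11.3]
gripper_width: -0.002
```

View pics/topz2.png

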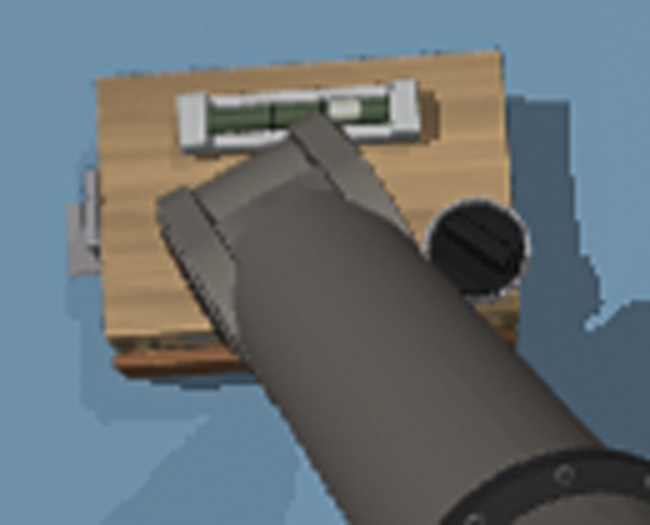

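```bash
python3 -m jog '[[[0,-30,0],[0,0,0],1],[[0,-35,-30],[0,0,0],1],[[0,0,-60],[0,0,0],1],[[0,0,-60],[0,0,0],1],[[0,0,0],[0,0,0],1]]'
python3 - <<'E'
from h import *
np.set_printoptions(precision=4,suppress=True)
snap('wrist','w2'); i,T=T_of('wrist')
d=np.load('pics/w2_d.npy')
for n in ['drawer_front','foot_top','foot']:
    r=bot.landmark_of('wrist',n)
    if r:
        u,v=r[0]['xy'][0]*512,r[0]['xy'][1]*384; print(n,r[0]['score'],u,v,atdepth(i,T,u,v,d[int(v),int(u)]))
snap('scene','s2')
p=cv2.imread('pics/s2.png'); cv2.imwrite('pics/scenez2.png',cv2.resize(p[175:305,175:320],None,fx=4.5,fy=4.5,interpolation=cv2.INTER_CUBIC))
E
```

```text
t: 5.18
eef_pos: [0.4705, 0.0496, 0.2021]
tool_rot: [0.004, 0.679, 0.734, 0.004]
contact_force: [0.4, 0.0, -0.4]
gripper_width: -0.002
drawer_front 0.77 306.688 181.59359999999998 [0.5248 0.0429 0.0307]
foot_top 0.75 381.3888 313.3824 [ 0.5887 -0.0459  0.1308]
foot 0.92 365.824 291.91679999999997 [ 0.5838 -0.0442  0.1027]
```

View pics/w2.png

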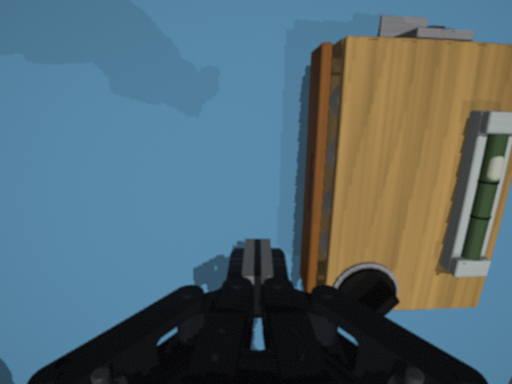

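View pics/scenez2.png

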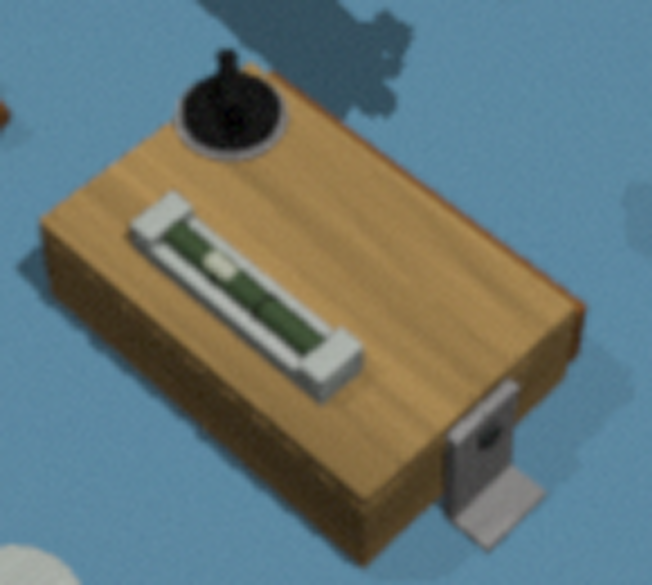

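```bash
python3 - <<'E'
from h import *
np.set_printoptions(precision=4,suppress=True)
p,d=snap('wrist','w3'); i,T=T_of('wrist')
for v in (110,150,200,230):
    print(v); 
    for u in range(304,356,3):
        print(u,p[v,u],atdepth(i,T,u+.5,v+.5,d[v,u]).round(4))
cv2.imwrite('pics/w3z.png',cv2.resize(p[20:320,290:512,::-1],None,fx=2,fy=2,interpolation=cv2.INTER_CUBIC))
E
```

```text
110
304 [ 82 127 157] [ 0.5127  0.1162 -0.0006]
307 [ 63  98 122] [0.5159 0.1166 0.0002]
310 [48 73 90] [ 0.5193  0.1168 -0.0004]
313 [49 74 91] [0.5224 0.1171 0.0006]
316 [51 55 63] [0.5208 0.1185 0.0261]
319 [52 39 31] [0.521  0.1193 0.0399]
322 [50 37 29] [0.5208 0.1201 0.0544]
325 [51 37 27] [0.5209 0.1208 0.0666]
328 [112  73  40] [0.5221 0.1212 0.0729]
331 [128  84  43] [0.5245 0.1215 0.0736]
334 [123  80  40] [0.5274 0.1217 0.0727]
337 [111  75  41] [0.5302 0.1219 0.072 ]
340 [77 70 60] [0.5445 0.1207 0.0293]
343 [67 68 67] [0.5445 0.1213 0.0402]
346 [67 67 66] [0.5444 0.1219 0.0506]
349 [71 56 33] [0.5369 0.1232 0.0845]
352 [150 120  73] [0.5375 0.1236 0.0909]
355 [176 142  86] [0.5399 0.1239 0.0908]
150
304 [ 77 121 148] [0.5182 0.0718 0.    ]
307 [50 75 92] [ 0.5219  0.0719 -0.0011]
310 [49 74 91] [0.5251 0.0724 0.0003]
313 [49 64 73] [ 0.5287  0.0725 -0.0006]
316 [51 37 31] [0.5234 0.0799 0.0405]
319 [52 38 31] [0.5235 0.0824 0.0539]
322 [49 36 28] [0.5233 0.0849 0.0672]
325 [107  71  41] [0.4599 0.1311 0.3383]
328 [128  83  45] [0.5272 0.0865 0.0734]
331 [120  77  41] [0.
[... 1086 characters left out ...]
 -0.0011]
307 [50 73 88] [ 0.535  -0.0285  0.001 ]
310 [50 38 34] [ 0.53   -0.0104  0.0387]
313 [51 37 26] [ 0.5296 -0.0029  0.0541]
316 [48 35 24] [0.529  0.0042 0.0687]
319 [95 62 34] [0.5302 0.0077 0.0756]
322 [128  83  43] [0.5326 0.0088 0.0775]
325 [129  83  44] [0.5357 0.0088 0.077 ]
328 [100  72  44] [ 0.5519 -0.0116  0.0329]
331 [82 68 46] [ 0.5558 -0.012   0.0314]
334 [81 67 48] [ 0.559  -0.0113  0.0324]
337 [67 56 39] [0.5442 0.0143 0.0869]
340 [131 105  64] [0.5444 0.018  0.0945]
343 [163 132  79] [0.5469 0.0185 0.0952]
346 [162 130  78] [0.5501 0.0182 0.094 ]
349 [154 124  73] [0.5526 0.0187 0.0947]
352 [163 130  77] [0.5559 0.0182 0.0932]
355 [160 129  78] [0.5584 0.0188 0.094 ]
```

View pics/w3z.png

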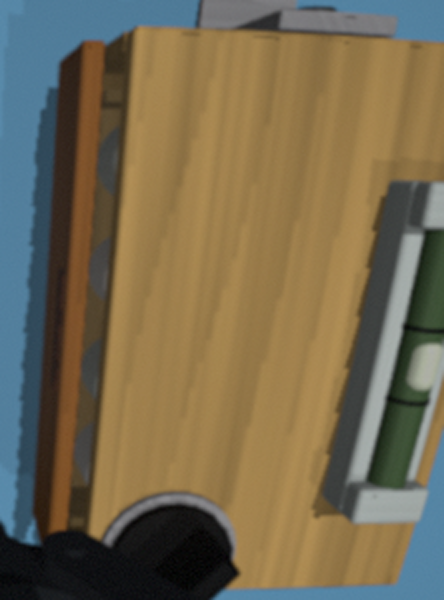

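The wrist depth shows a gap of about 6 mm remaining. The panel's outer face is at x≈0.524 and the stand's front at 0.541. The wide finger linkage had caught on the stand's top edge. I'll turn the tool 90° so its narrow side leads and push again.

```bash
python3 -c "
from plan import *
plan([(0.475,0.05,0.19,4,9),(0.475,0.05,0.053,4,3)])"
```

```text
from [0.4658 0.0485 0.1959] 94.47 tilt [-0.003  0.    -1.   ]
0.475 0.05 0.19 4
   [[0.1, 1.0, 0.7], [0, 0, 10.05]]
   [[0.3, 1.0, 0.7], [0, 0, 10.05]]
   [[0.4, 0.9, 0.7], [0, 0, 10.05]]
   [[0.6, 0.8, 0.7], [0, 0, 10.05]]
   [[0.7, 0.7, 0.7], [0, 0, 10.05]]
   [[0.8, 0.6, 0.7], [0, 0, 10.05]]
   [[0.9, 0.4, 0.7], [0, 0, 10.05]]
   [[1.0, 0.3, 0.7], [0, 0, 10.05]]
   [[1.0, 0.1, 0.7], [0, 0, 10.05]]
0.475 0.05 0.053 4
   [[0.0, 0.0, 45.7], [0, 0, 0.0]]
   [[0.0, 0.0, 45.7], [0, 0, 0.0]]
   [[0.0, 0.0, 45.7], [0, 0, 0.0]]
```

```bash
python3 -m jog '[[[0,1,0],[0,0,10],1],[[0,1,0],[0,0,10],1],[[0,1,0],[0,0,10],1],[[0,0,0],[0,0,10],1],[[0,0,0],[0,0,10],1],[[0,0,0],[0,0,10],1],[[1,0,0],[0,0,10],1],[[1,0,0],[0,0,10],1],[[1,0,0],[0,0,10],1]]'
python3 -m jog '[[[0,0,45],[0,0,0],1],[[0,0,45],[0,0,0],1],[[0,0,45],[0,0,0],1],[[5,0,5],[0,0,0],1]]'; python3 -c "
from h import *
print(bot.get_obs()['q'])"
```

```text
t: 6.6
eef_pos: [0.4718, 0.0495, 0.196]
tool_rot: [0.0, 0.999, 0.036, -0.001]
contact_force: [-1.3, -0.6, 0.1]
gripper_width: -0.001
t: 7.1
eef_pos: [0.4741, 0.0495, 0.054]
tool_rot: [0.0, 0.999, 0.039, -0.004]
contact_force: [0.4, -0.9, 1.8]
gripper_width: 0.001
[ 0.0130594   0.44097656 -0.29769476  2.13748835  0.22184551  0.60009271
 -1.93484718]
```

```bash
python3 -m jog '[[[12,0,0],[0,0,0],1],[[12,0,0],[0,0,0],1],[[8,0,0],[0,0,0],1],[[6,0,0],[0,0,0],1]]'; python3 -m jog '[[[5,0,0],[0,0,0],1],[[3,0,0],[0,0,0],1]]'
```

```text
t: 7.6
eef_pos: [0.5164, 0.0529, 0.0581]
tool_rot: [-0.0, 0.999, 0.039, 0.001]
contact_force: [-0.5, 0.1, 0.9]
gripper_width: 0.003
t: 7.85
eef_pos: [0.5224, 0.0527, 0.057]
tool_rot: [0.001, 0.999, 0.039, -0.001]
contact_force: [-2.6, -2.8, 0.4]
gripper_width: 0.001
```

```bash
python3 -m jog '[[[3,0,0],[0,0,0],1],[[2,0,0],[0,0,0],1]]';python3 -m jog '[[[2,0,0],[0,0,0],1],[[0,0,0],[0,0,0],1]]'
```

```text
t: 8.1
eef_pos: [0.5249, 0.0514, 0.0562]
tool_rot: [0.002, 0.999, 0.038, -0.004]
contact_force: [-8.4, -5.5, 3.2]
gripper_width: 0.003
t: 8.35
eef_pos: [0.5259, 0.0508, 0.0559]
tool_rot: [0.002, 0.999, 0.038, -0.004]
contact_force: [-9.9, -5.9, 2.9]
gripper_width: -0.0
```

```bash
python3 -m jog '[[[-30,0,0],[0,0,0],0],[[-40,0,-30],[0,0,0],-1],[[0,0,-60],[0,0,0],-1],[[0,0,-60],[0,0,0],-1],[[0,0,0],[0,0,0],-1]]'
python3 - <<'E'
from h import *
np.set_printoptions(precision=4,suppress=True)
p,d=snap('wrist','w4'); i,T=T_of('wrist')
p2,_=snap('top','top4'); cv2.imwrite('pics/topz4.png',cv2.resize(p2[120:225,180:310,::-1],None,fx=5,fy=5,interpolation=cv2.INTER_CUBIC))
for n in ['drawer_front','foot_top','foot','vial_mid','bubble']:
    r=bot.landmark_of('wrist',n)
    if r:
        u,v=r[0]['xy'][0]*512,r[0]['xy'][1]*384; print(n,r[0]['score'],u,v,atdepth(i,T,u,v,d[int(v),int(u)]))
E
```

```text
t: 8.98
eef_pos: [0.464, 0.0494, 0.2124]
tool_rot: [-0.0, 0.999, 0.039, 0.006]
contact_force: [0.2, -0.2, -0.3]
gripper_width: 0.997
drawer_front 0.64 260.9152 112.512 [0.5293 0.0499 0.0737]
foot 0.55 389.0176 53.2992 [ 0.5831 -0.0417  0.114 ]
```

View pics/w4.png

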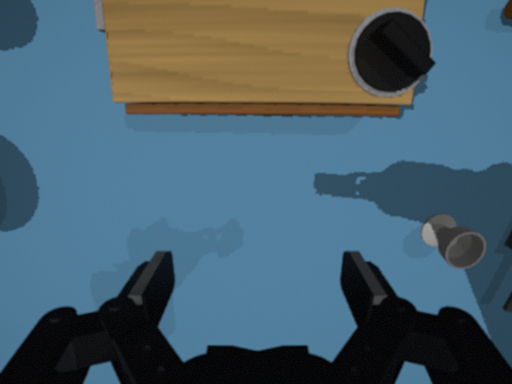

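View pics/topz4.png

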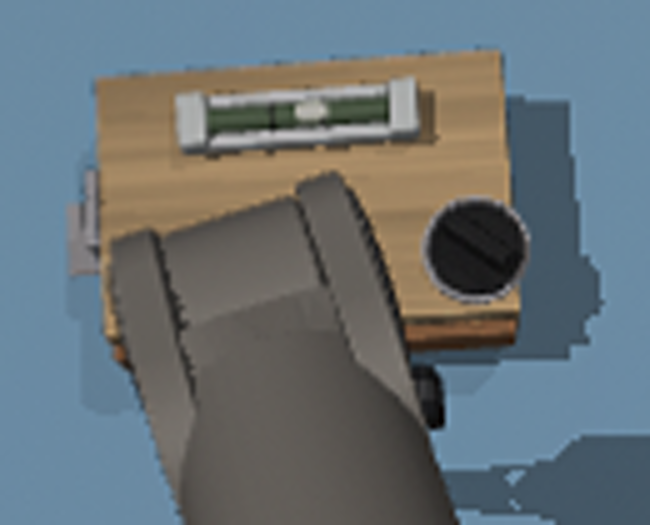

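```bash
python3 - <<'E'
from h import *
np.set_printoptions(precision=4,suppress=True)
p=cv2.imread('pics/w4.png');d=np.load('pics/w4_d.npy'); i,T=T_of('wrist')
for u in (180,260,330):
    print(u)
    for v in range(94,124,2): print(v,p[v,u,::-1],atdepth(i,T,u+.5,v+.5,d[v,u]).round(4))
i,T=T_of('top');p=cv2.imread('pics/top4.png');d=np.load('pics/top4_d.npy')
u=275
for v in range(180,194): print(v,p[v,u,::-1],atdepth(i,T,u+.5,v+.5,d[v,u]).round(4))
E
```

```text
180
94 [155 125  76] [0.5362 0.1198 0.0823]
96 [160 129  78] [0.5345 0.1198 0.0823]
98 [161 130  78] [0.5329 0.1195 0.0835]
100 [144 116  70] [0.5313 0.1194 0.0842]
102 [79 63 40] [0.5294 0.1202 0.0808]
104 [95 62 34] [0.5268 0.1241 0.0649]
106 [105  68  38] [0.5251 0.1237 0.0664]
108 [111  73  40] [0.5233 0.1238 0.0662]
110 [119  79  42] [0.5215 0.1239 0.0655]
112 [106  71  41] [0.5196 0.124  0.0652]
114 [67 83 98] [ 0.5113  0.1417 -0.007 ]
116 [ 77 116 142] [ 0.5091  0.1414 -0.0057]
118 [ 76 117 143] [ 0.5067  0.1417 -0.0071]
120 [ 76 116 142] [ 0.5043  0.1418 -0.0073]
122 [ 78 117 143] [ 0.5021  0.1416 -0.0066]
260
94 [149 120  73] [0.5413 0.0513 0.0868]
96 [152 122  76] [0.5396 0.0512 0.0856]
98 [155 124  75] [0.538  0.051  0.0856]
100 [150 120  74] [0.5364 0.0509 0.0854]
102 [95 74 46] [0.5333 0.0501 0.0416]
104 [94 62 36] [0.5324 0.0503 0.067 ]
106 [109  71  40] [0.5306 0.0502 0.068 ]
108 [113  74  41] [0.5289 0.0501 0.0679]
110 [116  76  42] [0.5271 0.0499 0.0682]
112 [111  74  41] [0.5254 0.0498 0.0694]
114 [73 53 46] [0.5231 0.0495 0.0626]
116 [ 69 106 130] [ 0.516   0.0481 
[... 690 characters left out ...]
 -0.0342 -0.0077]
120 [ 76 116 143] [ 0.5182 -0.0342 -0.0063]
122 [ 76 116 144] [ 0.5158 -0.0348 -0.0071]
180 [104 101 101] [ 0.5529 -0.0499  0.0971]
181 [167 138 103] [ 0.5497 -0.0499  0.0975]
182 [123 102  75] [ 0.5469 -0.05    0.0957]
183 [74 64 50] [ 0.5557 -0.0528  0.0314]
184 [126  97  66] [ 0.5439 -0.0508  0.0777]
185 [115  81  56] [ 0.5405 -0.0507  0.079 ]
186 [122  86  59] [ 0.5376 -0.0508  0.0775]
187 [60 43 31] [ 0.5362 -0.0513  0.0673]
188 [48 34 23] [ 0.5355 -0.052   0.0526]
189 [51 43 36] [ 0.5359 -0.0529  0.0308]
190 [58 74 87] [ 0.538  -0.0544 -0.0019]
191 [57 75 88] [ 0.534  -0.0542  0.0018]
192 [54 70 83] [ 0.5317 -0.0546 -0.0052]
193 [ 96 125 147] [ 0.5279 -0.0545 -0.0025]
```

The new views put the panel's outer face 10–11 mm ahead of the stand edge. That equals the panel thickness, so the drawer is home. In the wrist view the knob is at (395,52). Next I'll move above the knob with the tool turned to the bar.

```bash
python3 -c "
from plan import *
plan([(0.588,-0.046,0.235,51,5)])"
```

```text
from [0.4597 0.0485 0.2061] 4.47 tilt [-0.002 -0.    -1.   ]
0.588 -0.046 0.235 51
   [[24.1, 20.8, -5.8], [0, 0, -9.31]]
   [[20.4, 24.5, -5.8], [0, 0, -9.31]]
   [[16.2, 27.4, -5.8], [0, 0, -9.31]]
   [[11.6, 29.7, -5.8], [0, 0, -9.31]]
   [[6.6, 31.2, -5.8], [0, 0, -9.31]]
```

```bash
python3 -m jog '[[[24,21,-6],[0,0,-9.3],-1],[[20,24,-6],[0,0,-9.3],-1],[[16,27,-6],[0,0,-9.3],-1],[[12,30,-6],[0,0,-9.3],-1],[[7,31,-5],[0,0,-9.3],-1],[[0,0,0],[0,0,0],-1],[[0,0,0],[0,0,0],-1]]'
cat > look.py <<'E'
import sys
from h import *
np.set_printoptions(precision=4,suppress=True)
n=sys.argv[1]
o=bot.get_obs(); print(o['eef_pos'],o['q'],o['t'])
i,T=T_of('wrist'); p,d=snap('wrist',n)
for k in ['foot_top','foot','vial_mid','bubble']:
    r=bot.landmark_of('wrist',k)
    if r:
        u,v=r[0]['xy'][0]*512,r[0]['xy'][1]*384; print(k,round(r[0]['score'],2),round(u),round(v),atdepth(i,T,u,v,d[int(v),int(u)]))
Q=[]
for v in range(0,384,2):
    for u in range(0,512,2):
        if d[v,u]>0.1:
            P=atdepth(i,T,u+.5,v+.5,d[v,u])
            if np.hypot(P[0]-.588,P[1]+.046)<.04 and P[2]>.122 and P[2]<.15: Q.append(P)
Q=np.array(Q)
if len(Q)>10:
    (c,s,a)=cv2.minAreaRect(Q[:,:2].astype(np.float32)*1000); print('bar',len(Q),c,s,a,'mean',Q.mean(0),'z',np.percentile(Q[:,2],[5,50,95]))
    w,V=np.linalg.eigh(np.cov(Q[:,:2].T)); print('pca ang',np.degrees(np.arctan2(V[1,1],V[0,1]))%180)
E
python3 look.py w5
```

```text
t: 10.2
eef_pos: [0.5875, -0.0444, 0.2352]
tool_rot: [-0.001, 0.903, 0.43, -0.001]
contact_force: [1.1, 1.1, 0.0]
gripper_width: 0.997
[ 0.5875 -0.0444  0.2352] [ 0.2882  0.3649 -0.4061  1.7388  0.1602  1.0728 -0.8536] 10.2
foot 0.64 261 187 [ 0.5932 -0.0426  0.1335]
vial_mid 0.88 252 20 [0.6716 0.0648 0.1169]
bubble 0.9 274 44 [0.6744 0.0403 0.1186]
bar 178 (589.0196533203125, -48.72140121459961) (44.92236328125, 12.014623641967773) 55.8205451965332 mean [ 0.5898 -0.0477  0.1333] z [0.1316 0.1336 0.1348]
pca ang 55.82803330057919
```

View pics/w5.png

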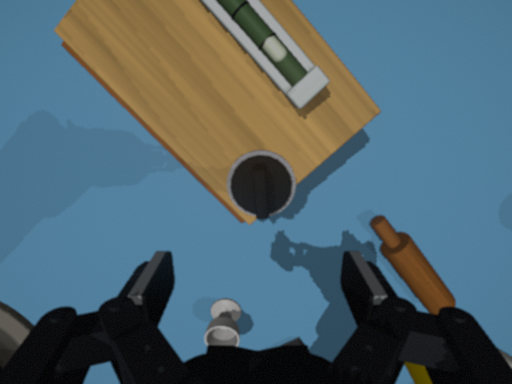

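The wrist view shows the knob and bar at (262,188), with the bubble at (274,45) and the egg cup and pin clear. The bar centre is (0.5895,-0.048), its angle 55.8° and its top z 0.1336.

```bash
python3 -c "
from plan import *
plan([(0.5895,-0.048,0.111,55.8,4)])"
```

```text
from [ 0.5879 -0.0444  0.2363] 50.99 tilt [-0. -0. -1.]
0.5895 -0.048 0.111 55.8
   [[-0.4, 0.9, 31.3], [0, 0, -1.2]]
   [[-0.5, 0.9, 31.3], [0, 0, -1.2]]
   [[-0.5, 0.9, 31.3], [0, 0, -1.2]]
   [[-0.5, 0.8, 31.3], [0, 0, -1.2]]
```

```bash
python3 -m jog '[[[-0.5,1,31],[0,0,-1.2],-1],[[-0.5,1,31],[0,0,-1.2],-1],[[-0.5,1,31],[0,0,-1.2],-1],[[-0.5,0.8,31],[0,0,-1.2],-1],[[0,0,0],[0,0,0],-1]]'
python3 -m jog '[[[0,0,0],[0,0,0],0.5],[[0,0,0],[0,0,0],1],[[0,0,0],[0,0,0],1],[[0,0,0],[0,0,0],1],[[0,0,0],[0,0,0],1]]' 60
```

```text
t: 11.08
eef_pos: [0.5882, -0.0488, 0.1103]
tool_rot: [-0.001, 0.884, 0.468, -0.002]
contact_force: [-0.3, -0.6, 0.6]
gripper_width: 1.003
t: 11.7
eef_pos: [0.5905, -0.0491, 0.1128]
tool_rot: [0.0, 0.884, 0.468, 0.0]
contact_force: [-1.4, -0.6, 4.5]
gripper_width: 0.124
```

```bash
python3 -m jog '[[[-0.4,0.3,2.2],[0.34,0.43,0],1],[[-0.4,0.3,2.2],[0.34,0.43,0],1],[[-0.4,0.3,2.2],[0.34,0.43,0],1],[[-0.4,0.3,2.2],[0.34,0.43,0],1],[[-0.4,0.3,2.2],[0.34,0.43,0],1],[[0,0,0],[0,0,0],1]]' 80
```

```text
t: 12.45
eef_pos: [0.5908, -0.0511, 0.1015]
tool_rot: [-0.022, 0.884, 0.467, 0.01]
contact_force: [-1.7, 0.6, 7.0]
gripper_width: 0.123
```

```bash
python3 -m jog '[[[0,0,2],[0,0,0],1],[[0,0,2],[0,0,0],1],[[0,0,0],[0,0,0],1]]'; python3 -m jog '[[[0,0,2],[0,0,0],1],[[0,0,2],[0,0,0],1],[[0,0,0],[0,0,0],1]]'; python3 look.py w6
```

```text
t: 12.82
eef_pos: [0.5932, -0.0515, 0.1001]
tool_rot: [-0.02, 0.884, 0.467, 0.012]
contact_force: [-2.3, -2.1, 18.8]
gripper_width: 0.118
t: 13.2
eef_pos: [0.5958, -0.0518, 0.0989]
tool_rot: [-0.019, 0.884, 0.467, 0.015]
contact_force: [-3.9, -3.6, 33.5]
gripper_width: 0.122
[ 0.5958 -0.0518  0.0989] [ 0.3159  0.5371 -0.4063  1.836   0.2191  0.8068 -0.7875] 13.2
foot_top 0.84 246 279 [ 0.5969 -0.0439  0.1357]
foot 0.56 243 248 [ 0.599  -0.0369  0.1217]
bar 908 (589.8834838867188, -49.18553161621094) (40.59528350830078, 62.766197204589844) 39.323822021484375 mean [ 0.5992 -0.0469  0.1383] z [0.1224 0.1413 0.1491]
pca ang 144.51407558138635
```

View pics/w6.png

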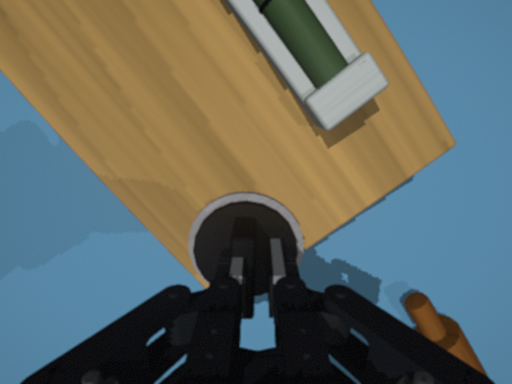

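```bash
python3 -m jog '[[[0,0,-2],[0,0,0],1],[[0,0,0],[0,0,0],1],[[0,0,0],[0,0,0],1],[[0,0,0],[0,0,0],1]]'
cat > bub.py <<'E'
import sys
from h import *
np.set_printoptions(precision=4,suppress=True)
n=sys.argv[1]
print(bot.get_obs()['contact_force'],bot.get_obs()['t'])
for c,b in [('top',(190,120,300,180)),('scene',(175,175,320,305))]:
    p,d=snap(c,n+c); i,T=T_of(c)
    out={}
    for k in ['vial_mid','bubble']:
        r=bot.landmark_of(c,k)
        if r:
            u,v=r[0]['xy'][0]*512,r[0]['xy'][1]*384; P=atz(i,T,u,v,0.114); out[k]=P; print(c,k,round(r[0]['score'],2),round(u,1),round(v,1),P)
    if len(out)==2: print('   bubble right of mid mm:',1000*((out['bubble']-out['vial_mid'])@np.array([.07,-.998,0])))
    x0,y0,x1,y1=b; cv2.imwrite(f'pics/{n}{c}z.png',cv2.resize(p[y0:y1,x0:x1,::-1],None,fx=5 if c=='top' else 4.4,fy=5 if c=='top' else 4.4,interpolation=cv2.INTER_CUBIC))
E
python3 bub.py b1
```

```text
t: 13.95
eef_pos: [0.5946, -0.0517, 0.0995]
tool_rot: [-0.019, 0.884, 0.467, 0.014]
contact_force: [-2.1, -3.3, 25.9]
gripper_width: 0.123
[-2.148  -3.322  25.9014] 13.95
top vial_mid 0.76 241.2 144.9 [0.6609 0.0575 0.114 ]
top bubble 0.45 233.9 138.9 [0.68   0.0807 0.114 ]
   bubble right of mid mm: -21.781514275356155
scene vial_mid 0.78 232.2 236.7 [0.6621 0.0641 0.114 ]
scene bubble 0.45 235.2 239.2 [0.6616 0.0748 0.114 ]
   bubble right of mid mm: -10.798509970448062
```

View pics/b1topz.png

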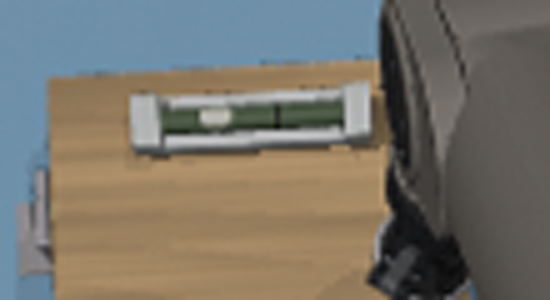

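View pics/b1scenez.png

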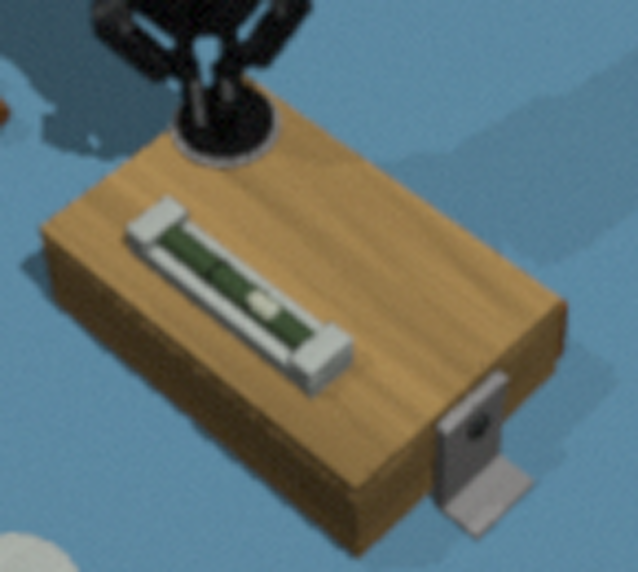

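The top view shows the bubble at (216,118) in the zoom, against a vial middle at about (252,116). That is about 22 mm to the left, so roughly 0.95 rad clockwise. I'll turn most of it now, easing up as that end rises.

```bash
python3 -m jog '[[[0,0,-0.4],[0,0,6],1],[[0,0,-0.4],[0,0,6],1],[[0,0,-0.4],[0,0,6],1],[[0,0,-0.4],[0,0,6],1]]'; python3 -m jog '[[[0,0,-0.5],[0,0,6],1],[[0,0,-0.5],[0,0,6],1],[[0,0,-0.5],[0,0,6],1],[[0,0,0],[0,0,0],1]]'; python3 -m jog '[[[0,0,0],[0,0,0],1],[[0,0,0],[0,0,0],1],[[0,0,0],[0,0,0],1],[[0,0,0],[0,0,0],1],[[0,0,0],[0,0,0],1],[[0,0,0],[0,0,0],1],[[0,0,0],[0,0,0],1],[[0,0,0],[0,0,0],1],[[0,0,0],[0,0,0],1]]';python3 bub.py b2
```

```text
t: 14.75
eef_pos: [0.5948, -0.0511, 0.1014]
tool_rot: [-0.022, 0.962, 0.272, 0.01]
contact_force: [-4.2, -0.7, 27.4]
gripper_width: 0.121
t: 15.25
eef_pos: [0.5951, -0.0507, 0.103]
tool_rot: [-0.023, 0.993, 0.12, 0.006]
contact_force: [-1.9, -0.4, 26.3]
gripper_width: 0.12
t: 16.38
eef_pos: [0.5952, -0.0506, 0.103]
tool_rot: [-0.023, 0.992, 0.12, 0.007]
contact_force: [-2.2, 0.4, 25.7]
gripper_width: 0.118
[-2.2284  0.4104 25.7301] 16.375
top vial_mid 0.96 240.1 144.6 [0.6617 0.061  0.114 ]
top bubble 0.48 236.9 141.4 [0.672  0.0711 0.114 ]
   bubble right of mid mm: -9.335007315259425
scene vial_mid 0.81 229.1 236.6 [0.6675 0.0587 0.114 ]
scene bubble 0.57 233.1 234.6 [0.6563 0.0607 0.114 ]
   bubble right of mid mm: -2.7393015939697096
```

View pics/b2topz.png

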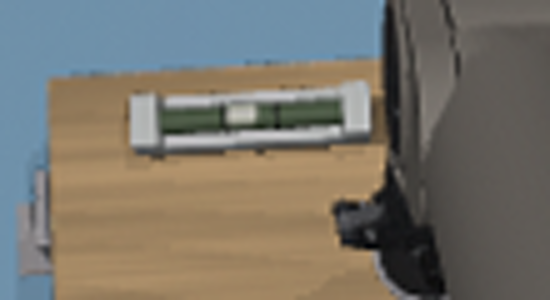

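View pics/b2scenez.png

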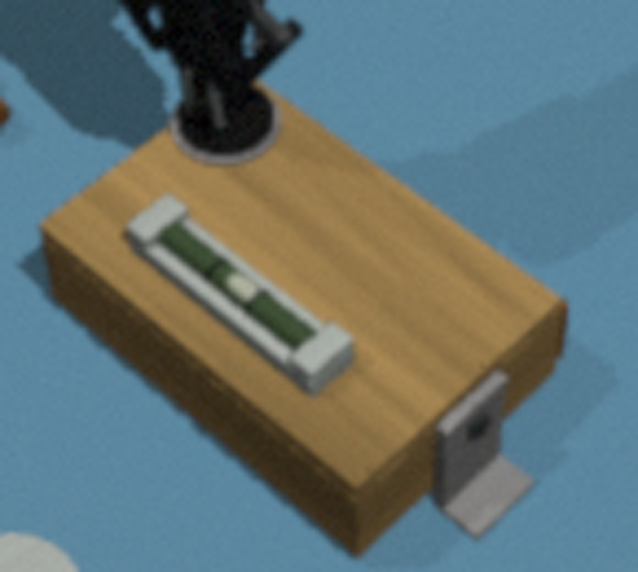

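```bash
cat > prof.py <<'E'
import sys
from h import *
n=sys.argv[1]
# vial axis in world at z .114: mid ~ (0.668,0.0555), along (.07,-.998)
for c in ['top','scene']:
    p=cv2.imread(f'pics/{n}{c}.png').astype(np.float32); i,T=T_of(c)
    best=None
    ss=np.arange(-85,85.1,2)
    prof=np.zeros((len(ss),3)); 
    rowsP=[]
    for dx in np.arange(-14,15,2):
        pts=[proj(i,T,np.array([0.668+dx/1000,0.0555,0.115])+s/1000*np.array([.07,-.998,0])) for s in ss]
        m=np.array(pts,np.float32)
        q=cv2.remap(p,m[:,0].reshape(1,-1),m[:,1].reshape(1,-1),cv2.INTER_LINEAR)[0]
        rowsP.append(q)
    A=np.array(rowsP)  # dx,s,bgr
    g=A[:,:,1]-A[:,:,2] # green-red
    # choose row with darkest/greenest
    sel=np.argmax(g[:,15:70].mean(1)); print(c,'dx',-14+2*sel)
    q=A[max(0,sel-1):sel+2].mean(0)
    print(' '.join(f'{int(s)}:{int(x[2])}' for s,x in zip(ss,q)))
E
python3 prof.py b2; python3 prof.py b1
```

```text
top dx 0
-85:136 -83:137 -81:165 -79:176 -77:180 -75:178 -73:177 -71:177 -69:180 -67:163 -65:120 -63:92 -61:75 -59:75 -57:75 -55:76 -53:76 -51:77 -49:77 -47:76 -45:76 -43:75 -41:76 -39:76 -37:76 -35:76 -33:76 -31:77 -29:76 -27:71 -25:54 -23:87 -21:136 -19:166 -17:178 -15:178 -13:178 -11:178 -9:178 -7:180 -5:162 -3:117 -1:92 1:77 3:77 5:74 7:69 9:57 11:63 13:76 15:77 17:77 19:77 21:76 23:76 25:76 27:76 29:76 31:77 33:77 35:77 37:77 39:77 41:77 43:76 45:74 47:72 49:102 51:138 53:178 55:180 57:179 59:177 61:179 63:181 65:186 67:140 69:87 71:92 73:95 75:94 77:52 79:31 81:31 83:37 85:50
scene dx 6
-85:101 -83:106 -81:125 -79:151 -77:165 -75:168 -73:167 -71:166 -69:164 -67:158 -65:137 -63:103 -61:75 -59:63 -57:62 -55:62 -53:62 -51:62 -49:61 -47:60 -45:60 -43:61 -41:60 -39:62 -37:61 -35:61 -33:62 -31:62 -29:62 -27:61 -25:61 -23:76 -21:111 -19:146 -17:162 -15:165 -13:166 -11:165 -9:165 -7:162 -5:151 -3:129 -1:98 1:74 3:63 5:59 7:52 9:46 11:48 13:57 15:61 17:61 19:60 21:59 23:60 25:60 27:61 29:60 31:61 33:62 35:61 37:61 39:61 41:62 43:61 45:61 47:68 49:91 51:124 53:151 55:163 57:166 59:164 61
[... 580 characters left out ...]
81 57:178 59:176 61:177 63:180 65:184 67:140 69:87 71:91 73:95 75:97 77:68 79:45 81:27 83:27 85:27
scene dx 8
-85:100 -83:107 -81:127 -79:153 -77:165 -75:168 -73:167 -71:166 -69:164 -67:159 -65:140 -63:106 -61:74 -59:61 -57:60 -55:58 -53:59 -51:59 -49:59 -47:59 -45:59 -43:63 -41:78 -39:108 -37:138 -35:155 -33:158 -31:159 -29:159 -27:160 -25:157 -23:149 -21:133 -19:106 -17:77 -15:63 -13:59 -11:59 -9:60 -7:58 -5:57 -3:59 -1:60 1:58 3:57 5:55 7:50 9:46 11:51 13:57 15:58 17:58 19:58 21:58 23:58 25:58 27:57 29:58 31:59 33:59 35:60 37:61 39:60 41:60 43:62 45:65 47:84 49:117 51:146 53:161 55:164 57:164 59:163 61:161 63:160 65:156 67:152 69:152 71:155 73:158 75:156 77:156 79:156 81:157 83:157 85:156
```

By profile in both views, the bubble mid is about 5.5 mm left of the mid between the rings. That calls for 14° more clockwise.

```bash
python3 -m jog '[[[0,0,-0.3],[0,0,4.5],1],[[0,0,-0.3],[0,0,4.5],1],[[0,0,-0.4],[0,0,4.5],1],[[0,0,0],[0,0,0],1],[[0,0,0],[0,0,0],1],[[0,0,0],[0,0,0],1],[[0,0,0],[0,0,0],1],[[0,0,0],[0,0,0],1],[[0,0,0],[0,0,0],1],[[0,0,0],[0,0,0],1],[[0,0,0],[0,0,0],1],[[0,0,0],[0,0,0],1]]'; python3 -m jog '[[[0,0,0],[0,0,0],1],[[0,0,0],[0,0,0],1],[[0,0,0],[0,0,0],1],[[0,0,0],[0,0,0],1]]'; python3 bub.py b3; python3 prof.py b3
```

```text
t: 18.18
eef_pos: [0.595, -0.0502, 0.1038]
tool_rot: [-0.024, 1.0, 0.003, 0.003]
contact_force: [-2.1, 1.5, 25.7]
gripper_width: 0.118
t: 18.68
eef_pos: [0.595, -0.0502, 0.1037]
tool_rot: [-0.024, 1.0, 0.003, 0.003]
contact_force: [-2.6, 2.3, 25.1]
gripper_width: 0.119
[-2.6134  2.3231 25.0634] 18.675
top vial_mid 0.72 240.1 146.2 [0.6567 0.0609 0.114 ]
top bubble 0.73 244.1 189.1 [0.5221 0.0459 0.114 ]
   bubble right of mid mm: 5.522473114326144
scene vial_mid 0.97 228.9 233.9 [0.6626 0.052  0.114 ]
scene bubble 0.5 231.0 234.9 [0.6607 0.0579 0.114 ]
   bubble right of mid mm: -5.972370701966754
top dx 2
-85:125 -83:121 -81:161 -79:176 -77:180 -75:178 -73:177 -71:178 -69:181 -67:160 -65:112 -63:87 -61:73 -59:74 -57:74 -55:75 -53:75 -51:76 -49:76 -47:74 -45:73 -43:73 -41:73 -39:73 -37:73 -35:73 -33:73 -31:75 -29:76 -27:72 -25:57 -23:61 -21:70 -19:81 -17:125 -15:180 -13:182 -11:183 -9:182 -7:180 -5:180 -3:182 -1:180 1:161 3:108 5:79 7:61 9:53 11:60 13:73 15:73 17:73 19:73 21:74 23:75 25:75 27:76 29:77 31:77 33:77 35:77 37:77 39:77 41:76 43:76 45:74 47:72 49:114 51:149 53:179 55:180 57:178 59:177 61:178 63:180 65:182 67:143 69:99 71:98 73:88 75:70 77:41 79:28 81:29 83:40 85:60
scene dx 6
-85:99 -83:106 -81:125 -79:152 -77:166 -75:169 -73:168 -71:166 -69:165 -67:159 -65:137 -63:104 -61:75 -59:64 -57:61 -55:61 -53:62 -51:62 -49:61 -47:62 -45:62 -43:62 -41:61 -39:61 -37:60 -35:60 -33:60 -31:61 -29:61 -27:58 -25:54 -23:51 -21:52 -19:69 -17:102 -15:136 -13:156 -11:165 -9:164 -7:163 -5:163 -3:165 -1:161 1:151 3:129 5:93 7:62 9:45 11:48 13:56 15:60 17:60 19:61 21:60 23:61 25:62 27:62 29:61 31:61 33:59 35:59 37:59 39:60 41:60 43:61 45:61 47:67 49:89 51:122 53:151 55:163 57:165 59:164 61:163 63:162 65:161 67:160 69:157 71:155 73:157 75:157 77:157 79:157 81:158 83:158 85:158
```

View pics/b3topz.png

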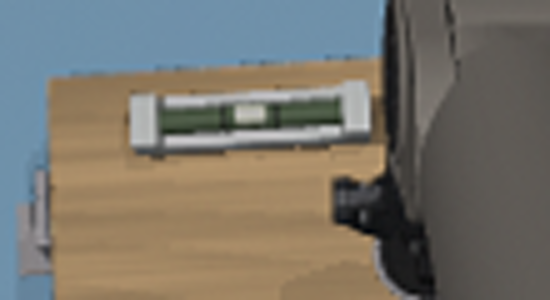

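View pics/b3scenez.png

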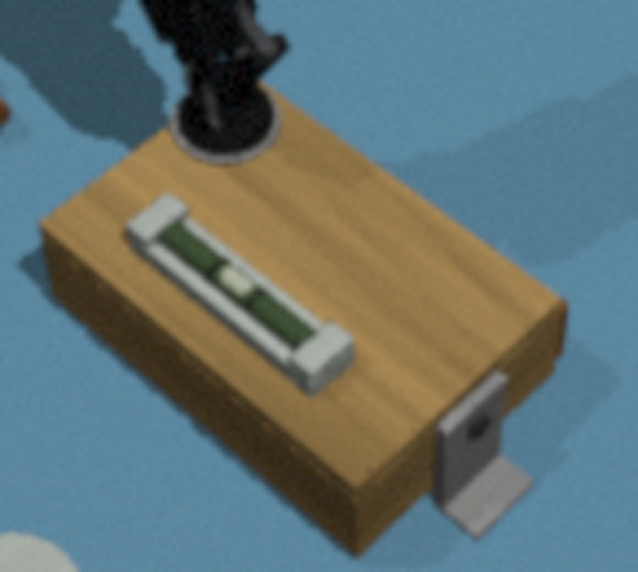

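Both views show the bubble centred within about 1 mm of the middle between the rings. Before handing in, I'll check the drawer gap once more.

```bash
python3 - <<'E'
from h import *
np.set_printoptions(precision=4,suppress=True)
i,T=T_of('top');p=cv2.imread('pics/b3top.png');d=np.load('pics/b3top_d.npy')
cv2.imwrite('pics/b3f.png',cv2.resize(p[170:205,190:280],None,fx=8,fy=8,interpolation=cv2.INTER_CUBIC))
for u in (215,235,250):
  for v in range(183,200): print(u,v,p[v,u,::-1],atdepth(i,T,u+.5,v+.5,d[v,u]).round(4))
E
```

```text
215 183 [165 138 101] [0.5432 0.1367 0.0879]
215 184 [171 143 105] [0.5402 0.1367 0.0868]
215 185 [174 145 107] [0.5366 0.1363 0.0891]
215 186 [129 108  79] [0.5336 0.1364 0.0882]
215 187 [82 70 55] [0.5411 0.144  0.0264]
215 188 [126  94  64] [0.5305 0.1385 0.0694]
215 189 [132  93  64] [0.5268 0.1381 0.0722]
215 190 [135  95  65] [0.5238 0.1381 0.0709]
215 191 [65 45 32] [0.5223 0.1393 0.0608]
215 192 [51 36 25] [0.5218 0.1414 0.0434]
215 193 [57 47 39] [0.5211 0.1434 0.0267]
215 194 [59 76 90] [ 0.5221  0.1468 -0.0014]
215 195 [57 74 88] [ 0.5193  0.1472 -0.0052]
215 196 [100 131 154] [ 0.5154  0.1466 -0.0017]
215 197 [103 134 157] [0.5116 0.1462 0.0011]
215 198 [101 132 156] [0.5082 0.1461 0.0012]
215 199 [102 133 155] [0.5045 0.1457 0.0032]
235 183 [168 139 102] [0.5444 0.0745 0.085 ]
235 184 [182 154 113] [0.5404 0.0741 0.0893]
235 185 [103  87  64] [0.538  0.0743 0.0852]
235 186 [82 72 56] [0.545  0.0782 0.0272]
235 187 [115  82  56] [0.5346 0.0754 0.0682]
235 188 [129  90  62] [0.5311 0.0751 0.0701]
235 189 [133  93  64] [0.5281 0.0752 0.0687]
235 190 [62 42 30] [0.5259 0.075
[... 476 characters left out ...]
 90  68] [0.5411 0.0275 0.0881]
250 185 [85 74 58] [0.5499 0.0292 0.0215]
250 186 [119  84  59] [0.5381 0.0279 0.0697]
250 187 [118  82  57] [0.5343 0.0277 0.0729]
250 188 [127  89  61] [0.5313 0.0277 0.072 ]
250 189 [68 46 32] [0.5292 0.0278 0.0652]
250 190 [49 32 22] [0.5302 0.0285 0.0398]
250 191 [56 56 56] [0.5303 0.029  0.0186]
250 192 [59 77 91] [0.5299 0.0294 0.0006]
250 193 [57 74 87] [0.5264 0.0293 0.0013]
250 194 [100 131 154] [ 0.5234  0.0293 -0.0014]
250 195 [103 133 158] [ 0.5208  0.0294 -0.0067]
250 196 [101 132 155] [ 0.5167  0.0293 -0.0016]
250 197 [101 132 156] [0.5127 0.0291 0.0022]
250 198 [101 132 156] [ 0.5101  0.0292 -0.0028]
250 199 [102 132 156] [0.5062 0.029  0.0007]
```

View pics/b3f.png

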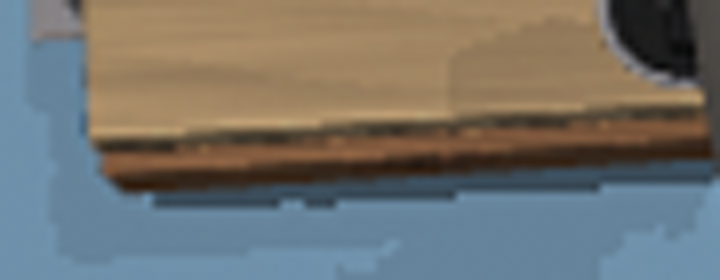

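```bash
python3 -c "
from station import bot
print(bot.hand_in()); o=bot.get_obs(); print(o['t'],o['contact_force'],o['eef_pos'])"
```

```text
the job is handed in; nothing more can be done
None
the job is handed in; nothing more can be done
```

The drawer is shut, the foot end of the stand is seated, the bubble is centred, and I handed the job in at about 19 s. The gripper is still holding the knob and pressing down; no verdict was reported.

**Drawer:** The first push stopped about 6 mm short because the wide finger linkage caught the stand's top edge. I turned the tool 90° and pushed again until it stopped hard, at about 10 N. In the last top view the panel's face stands 10–11 mm ahead of the stand. That matches the panel's thickness of about 10 mm, so any gap left is at most about 1.5 mm.

**Foot:** I gripped the knob's bar at 60 N, raised to 80 N for pressing, and pushed down along the small arc until the force rose sharply. I kept about 25 N on it from then on, judging the seating by force since I had no joint reading. I then turned it clockwise by about 55° in two steps.

**Last checks:**
- **Bubble:** About 1.3 s after the last turn, brightness profiles of the vial in the top and scene views put it within about 1 mm of the middle between the rings.
- **Disagreement:** The trained network's bubble points disagreed, at +5.5 and −6 mm. The top one landed on the drawer front, and neither matched the pictures, so I set them aside.
- **Bystanders:** I did not re-measure them at the end. The tool stayed clear of them, and no unexpected contact force showed.

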